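Tighten the monitor-arm nut with a ratchet spanner

TASK

The brass nut that clamps the monitor-arm base to the desk is only run on by hand. Take the ratchet ring spanner from the grey mat, seat its ring fully down over the nut, and swing the handle back and forth, clockwise to tighten and letting it click back on each return without taking it off the nut, until the nut pulls up firm at about 0.9 newton metres; do not go past 1.1, and do not touch the nut or the arm with the gripper. Then lift the spanner off, lay it flat back on the mat, not dropped, and leave the other things on the desk where they are.

Things in the scene. Friction and masses are not known exactly. Their poses are not given: they have to be found in the camera images.
- spanner: Steel combination spanner, 249 mm long, 0.5 kg, lying flat. Origin: on the axis of its ratchet ring, at its underside (level with the whole underside); x axis along the handle to the open jaw, z up (this side stays up). Ring: 54 mm outside diameter, 12 mm high, hexagonal through hole 28.4 mm across flats (0.7 mm clearance a side on the nut)
- spanner_grip (a point): Middle of the spanner's handle, 105 mm along x from the ring's axis, 6 mm above the underside, axes as the spanner's. The handle is a straight bar 15 mm wide (y) and 9 mm thick, free to grip from 42 to 170 mm from the ring's axis; the balance point is 64 mm from the ring's axis
- ring_hex (a point): Toothed inner ring of the spanner, same origin; its x axis points square at a flat of the hexagonal hole (one every 60 degrees). Handle swung clockwise (seen from above): the ring is driven with it. Anticlockwise: the ring stays with the nut, the handle clicks back freely (a click every 0.31 rad, drag under 0.08 N m). Each change of direction loses up to 0.55 rad (tooth and hexagon play)
- spanner_jaw (a point): Middle of the spanner's open jaw, on the underside, 200 mm along x from the ring's axis; the spanner ends 22 mm beyond it
- nut: Brass flange nut on the upright stud of the base. Origin: on the stud's axis at the nut's underside, 13.5 mm above the desk; x square to one of its flats (one every 60 degrees), z up. Flange 36 mm wide, its top, where the spanner's ring comes to rest, 16 mm above the desk; hexagon 27 mm across flats from there to 29 mm, top corners chamfered; the stud ends 36.5 mm above the desk
- nut_mark (a point): Red paint dot on the nut's top near a corner, 11.5 mm from the stud's axis, 29 mm above the desk; axes as the nut's. The nut tightens clockwise seen from above: it has some 0.5 to 1.4 rad left to run at about 0.15 N m, then meets its washers, and the torque jumps to 0.6 N m and grows by 0.5 N m per further rad (while turning; held still, the hand feels some 0.2 N m less). It stays as left
- washer_lip (a point): Upper edge of the split spring washer under the nut, 13.4 mm above the desk while the nut is loose; it goes down by 0.8 mm per rad once the nut has met its washers: by 0.12 mm at 0.68 N m, 0.48 mm at 0.9 N m, 0.92 mm at 1.17 N m
- mount: Black monitor-arm base fixed to the desk. Origin on the desk on the stud's axis, z up. Plate from x = -52 to 113 mm, 124 mm wide (y), top 8 mm above the desk. Pole 33 mm thick, 388 mm high, at x = +75 mm (beyond the nut as the robot sees it); at 0.31 m height an arm reaches 0.2 m from the pole to +y, with a cross-shaped screen plate 70 mm in front (-x) of its end
- mat: Dark grey rubber mat fixed to the desk, 290 (x) by 140 (y) by 4 mm, on which the spanner lies. Origin at the centre of its underside
- laptop: Closed silver laptop, 252 by 361 by 19 mm, to the left; fixed. Origin at its centre, underneath, as for all things below
- mouse: Black computer mouse, 113 by 63 by 37 mm; fixed
- phone_stand: Black folding phone stand, 125 by 90 by 107 mm; fixed
- ear_case: Black earphone case, 47 by 58 by 24 mm
- tape_roll: Roll of tape lying flat, 58 mm diameter, 19 mm high
- charger: Black charger block, 62 by 38 by 24 mm
- highlighter: Dark highlighter pen lying on the laptop, 15 by 125 by 16 mm; fixed

How it is judged:
On the way, in this order (a step that is already met when the one before it is completed fails the run):
1. the spanner's ring sits fully down over the nut (horizontal distance between spanner and nut below 0.003 m and z of spanner in the frame of nut below 0.005 m), for 0.2 s.
2. the nut has been pulled up firm with the ring still on it (all of step 1 and z of washer_lip in the frame of mount below 0.01328 m), for 0.2 s.
At the end, for the whole second after the job is handed in: the nut is firm (tightened to between 0.68 and 1.17 N m: the spring washer's lip is down by 0.12 to 0.92 mm), and the spanner lies still and flat on the mat, its ring's centre and its jaw's centre both over the mat and within 4 mm of its top (x of spanner in the frame of mat between -0.145 and 0.145 m and y of spanner in the frame of mat between -0.07 and 0.07 m and z of spanner in the frame of mat between 0.001 and 0.008 m and x of spanner_jaw in the frame of mat between -0.145 and 0.145 m and y of spanner_jaw in the frame of mat between -0.07 and 0.07 m and z of spanner_jaw in the frame of mat between 0.001 and 0.008 m and z of washer_lip in the frame of mount between 0.01248 and 0.01328 m and linear speed of spanner below 0.01 m/s); the robot touches nothing.
It fails at once if the nut is overtightened (past 1.17 N m, spring washer down by more than 0.92 mm) (z of washer_lip in the frame of mount below 0.01248 m).
It fails at once if the spanner is taken more than 30 mm off the nut after the nut has been turned by more than 0.4 rad but before it is firm (distance of nut_mark from where it was at the start of the episode above 0.0046 m and z of washer_lip in the frame of mount above 0.01328 m and distance between spanner and nut above 0.03 m).
It fails at once if the gripper itself touches the nut, the base, its pole or its arm with more than 5 N (contact force between any of the fingers, the arm and mount above 5 N).
It fails at once if the spanner is dropped or slammed on the mat (more than 40 N) (contact force between spanner and mat above 40 N).
It fails at once if the earphone case, tape roll or charger is moved by more than 20 mm (distance of any of ear_case, tape_roll, charger from where it was at the start of the episode above 0.02 m).
It also fails if it takes over 72 s, if anything falls off the work surface, if the arm or the gripper's body presses on something with over 40 N, if the wrist force passes 120 N, or if a joint passes its speed limit or range.

ROBOT

A 6-joint arm with a two-finger parallel gripper is mounted at the origin on a cart in front of the work surface, level with it; the furniture and walls round the work are solid. World frame = base frame: x ahead of the robot, y to its left, z up, the work surface at z = 0. Lengths are in m, angles in rad, forces in N, time in s.
With the tool pointing down it reaches from about 0.35 to 0.85 m from the base axis. Payload 8.1 kg.
Tool frame: the origin (TCP) lies at the very end of the fingers, on their centre line; the grasp point (between the pads) lies 19 mm behind it; z points along the fingers, y is the line along which they close (so a half turn about z gives the same grasp; the last joint's range is limited). The gripper opens to 93 mm and grips with 3 to 60 N. Pads are 15 mm wide; open, the fingers measure 128 mm over their backs; the gripper's body (75 mm by 188 mm) begins 65 mm behind the grasp point.
Start: joints at [-1.232, 0.13, 1.488, -0, 1.523, -0.085], TCP at [0.247, -0.547, 0.192] pointing down, gripper open.
Joint ranges: [-2.96, 2.96], [-0.89, 2.26], [0.02, 2.5], [-1.34, 4.48], [0, 2.73], [-2.66, 2.66]. Speed limits (rad/s): [2.39, 2.39, 2.79, 3.14, 3.14, 3.14].

INTERFACE

Orientations are given as a rotation vector (axis times angle).
In Python, from plant import monitor, eyes, ticket gives the robot as it stands.
- The arm moves only by the tool arm_command, never from a script. Its argument "deltas" is a list that holds one entry, the list of rows, each a list of 6 numbers: the shift along the world's x, y, z in cm, then the turn, a rotation vector about the world's x, y, z in degrees. In form: [[[tx, ty, tz, rx, ry, rz], ...]]. A call has 1 to 12 rows; each row shifts and turns the commanded pose from where the row before left it; what a row does not reach is not made up. A row lasts 1/12 s, in which the tool goes at most 41.7 mm and 7.16 degrees, less where a joint would pass 70% of its speed; a pose out of reach is approached as far as the arm can. A call is refused whole if a number of a shift passes 4.17 or a number of a turn 7.16, either way. A call with a gripper value outside its range is refused whole. "gripper" is the opening, from -1 (shut) to 1 (fully open), set as the call begins (left out, the last holds). The fingers move at their own pace and stop on an object; "squeeze" is the grip in N (left out, the last holds). Time passes only in rows, so rows that do not move let the fingers close. It gives the time, the measured TCP pose, the force, the opening and the grip force at its end, in the units of the state.
- monitor.read_state(): the state, without advancing time (a new reading comes with each control period).
- eyes.read_camera(name): name is "scene" or "top" or "wrist"; returns the picture (420x560x3 uint8, blue, green, red); there is no depth.
- eyes.camera_model(name): a dict with "fx", "fy", "cx", "cy" (pixels), "rvec" (rotation vector, rad) and "tvec" (3), from world to camera coordinates, as OpenCV has them. Camera axes: x right, y down, z forward; pixel columns grow to the right and rows downward; lengths in m; the calibration is good to about 2 mm. A picture is of the moment at which its call begins: read the wrist's pose just before it. camera_model takes no time and is no camera call; for the wrist camera it gives the pose at the moment of the call.
- ticket.close_job(): hands the job in; it is judged then, once.
The state is a dict: "t": time; "q": joint angles; "dq": joint speeds; "joint_torque": joint torques, N m; "tool_pos": TCP position; "orientation": TCP orientation; "force": force on the tool from outside, world axes, zero at the start; "wrist_torque": the same for the moment, N m; "opening": finger opening in m; "gripper_force": force on a finger pad.
Only numpy, scipy, OpenCV 4.12 (cv2) and the standard library are available. Lean on these libraries where they do the work, as an engineer would, in place of code of your own. Each camera call takes 0.05 s, during which the arm holds its last target. There are 200 camera calls.

## Working session

There is one attempt and no reset: what is moved stays moved. The work goes in short steps, Python scripts to look and compute and a tool call to move; the robot and the scene stay as the last step left them, time stands still between calls to the robot, and variables do not carry over. Pictures are saved under pics/ and viewed, at most 10 in all, crops included, and the job is handed in when it is done.

Besides the shell and the picture viewer there is one more tool, called as name(argument=value, ...) on one line, values as JSON. arm_command: Moves the arm, as the interface text tells. Its arguments: {"type":"object","properties":{"deltas":{"type":"array"},"gripper":{"type":"number"},"squeeze":{"type":"number"}},"required":["deltas"]}

```bash
mkdir -p pics; ls
cat > h.py <<'E'
import numpy as np, cv2
from plant import monitor, eyes, ticket
def cam(n):
    m=eyes.camera_model(n); K=np.array([[m['fx'],0,m['cx']],[0,m['fy'],m['cy']],[0,0,1.]])
    R=cv2.Rodrigues(np.array(m['rvec'],float))[0]; return K,R,np.array(m['tvec'],float).ravel()
def ray(c,px,z):
    K,R,t=c; o=-R.T@t
    p=np.c_[np.atleast_2d(px),np.ones(len(np.atleast_2d(px)))]
    d=(R.T@np.linalg.inv(K)@p.T).T
    return o+d*((z-o[2])/d[:,2])[:,None]
def proj(c,P):
    K,R,t=c; q=(K@(R@np.atleast_2d(P).T+t[:,None])).T; return q[:,:2]/q[:,2:]
E
python3 - <<'E'
from h import *
for n in ['scene','top','wrist']:
    im=eyes.read_camera(n); cv2.imwrite(f'pics/{n}0.png',im); K,R,t=cam(n); print(n,K[0,0],-R.T@t,R[2])
a=[cv2.imread(f'pics/{n}0.png') for n in ['scene','top']]
print(monitor.read_state())
E
```

```text
pics
scene 519.9877097237071 [-0.30960046  1.14695433  0.85172108] [ 0.51353851 -0.71552975 -0.47359833]
top 543.5564638703088 [ 0.36240932 -0.06705813  1.53979661] [ 0.12970114  0.01899087 -0.99137125]
wrist 346.44737021291917 [ 0.31092836 -0.51799353  0.38350967] [-0.22965042 -0.10202393 -0.96791105]
{'t': 0.15, 'q': array([-1.23238305e+00,  1.31034608e-01,  1.48903122e+00, -2.87451910e-05,
        1.52300948e+00, -8.53927581e-02]), 'dq': array([ 0.00072624, -0.002399  , -0.00347178, -0.00076512, -0.00250565,
       -0.00077887]), 'joint_torque': array([ 1.37960462e-03, -5.60475862e+01, -4.92335057e+01,  7.72135542e-02,
        3.04360141e-02, -5.64362142e-05]), 'tool_pos': array([ 0.24659033, -0.54644887,  0.19069928]), 'orientation': array([-3.06988805e+00, -6.60435618e-01,  3.38431961e-04]), 'force': array([-0.26330664,  0.01316821,  0.34644637]), 'wrist_torque': array([ 0.00575338, -0.00954945, -0.01180381]), 'gripper_force': 0.0, 'opening': 0.09305550963621448}
```

View pics/top0.png

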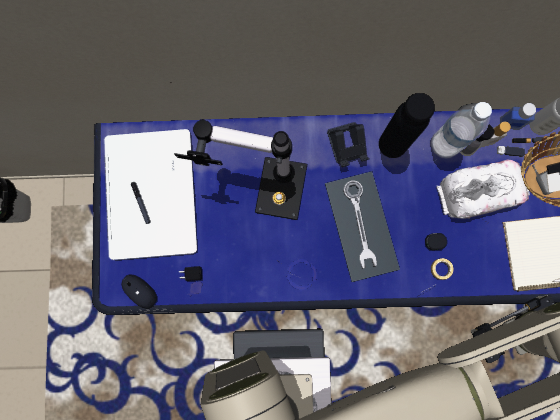

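View pics/scene0.png

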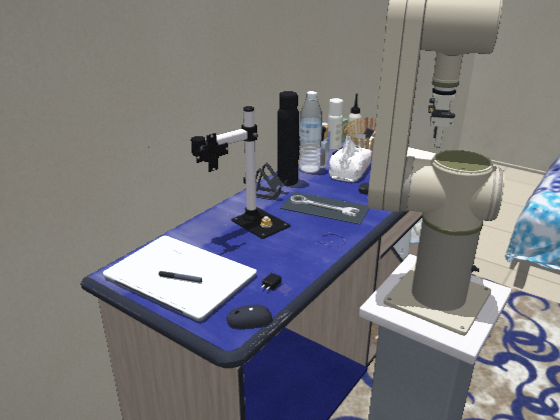

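The top view shows the spanner's ring at about (353,190), its jaw at about (368,260), the nut at about (279,198) and the pole beyond it at about (283,150). The scene view shows the same layout, with the nut at about (266,222).

Run:
```python
from h import *
im=cv2.imread('pics/top0.png'); c=cam('top')
hsv=cv2.cvtColor(im,cv2.COLOR_BGR2HSV)
sub=np.zeros(im.shape[:2],np.uint8); sub[165:290,320:405]=1
# spanner: bright low sat inside mat
m=((hsv[...,2]>120)&(hsv[...,1]<80)&(sub>0)).astype(np.uint8)
n,l,s,ce=cv2.connectedComponentsWithStats(m); k=1+np.argmax(s[1:,4]); print('sp',s[k])
cs,_=cv2.findContours((l==k).astype(np.uint8),cv2.RETR_CCOMP,cv2.CHAIN_APPROX_NONE)
for q in cs:
    if len(q)>12: print(len(q),cv2.minEnclosingCircle(q),cv2.fitEllipse(q)[0])
ys,xs=np.nonzero(l==k); W=ray(c,np.c_[xs,ys],0.012)[:,:2]
mu=W.mean(0); u,sv,vt=np.linalg.svd(W-mu,full_matrices=False); p=(W-mu)@vt[0]; print('axis',vt[0],'ang',np.degrees(np.arctan2(vt[0][1],vt[0][0])),'len',np.ptp(p),mu, mu+vt[0]*p.min(),mu+vt[0]*p.max())
# mat
b=hsv[...,1]; m=((hsv[...,1]<90)&(sub>0)).astype(np.uint8); m=cv2.morphologyEx(m,cv2.MORPH_OPEN,np.ones((3,3)))
q=max(cv2.findContours(m,0,1)[0],key=cv2.contourArea); r=cv2.boxPoints(cv2.minAreaRect(q)); P=ray(c,r,.004); print('mat',P,P.mean(0),np.linalg.norm(P[1]-P[0]),np.linalg.norm(P[2]-P[1]))
# nut
m=((hsv[...,0]>10)&(hsv[...,0]<40)&(hsv[...,1]>90)&(hsv[...,2]>90)).astype(np.uint8); m[:, :260]=0;m[:,300:]=0;m[:180]=0;m[215:]=0
ys,xs=np.nonzero(m); print('nut',xs.mean(),ys.mean(),len(xs),ray(c,[xs.mean(),ys.mean()],.02))
print(ray(c,[[262,215],[299,217]],.008))
a=cv2.resize(im[165:225,250:310],None,fx=8,fy=8,interpolation=cv2.INTER_CUBIC); w=cv2.imread('pics/wrist0.png')
cv2.imwrite('pics/nc.png',np.hstack([a[:420], cv2.resize(im[170:280,325:400],(290,420))]))
```

```text
sp [344 180  33  88 571]
209 ((362.7850341796875, 222.7102813720703), 44.30648422241211) (360.47882080078125, 223.90574645996094)
64 ((360.5, 225.5), 15.890348434448242) (360.8958435058594, 226.43243408203125)
21 ((354.70001220703125, 199.3000030517578), 4.356716156005859) (354.9359130859375, 198.38076782226562)
34 ((353.0, 189.0), 6.403224468231201) (353.0472412109375, 189.00584411621094)
axis [-0.98751755 -0.15750904] ang -170.9376585691162 len 0.24895245840774538 [ 0.5181242  -0.25846882] [ 0.6441038  -0.23837508] [ 0.39825888 -0.27758734]
mat [[ 0.63845199 -0.16290729  0.004     ]
 [ 0.67237698 -0.30028265  0.004     ]
 [ 0.38911642 -0.36259357  0.004     ]
 [ 0.35633376 -0.22848768  0.004     ]] [ 0.51406979 -0.2635678   0.004     ] 0.14150228004288085 0.2900330969805419
nut 278.70588235294116 197.85882352941175 85 [[ 0.59776464 -0.03138401  0.02      ]]
[[ 0.55182153  0.01767852  0.008     ]
 [ 0.5429624  -0.08719647  0.008     ]]
```

View pics/nc.png

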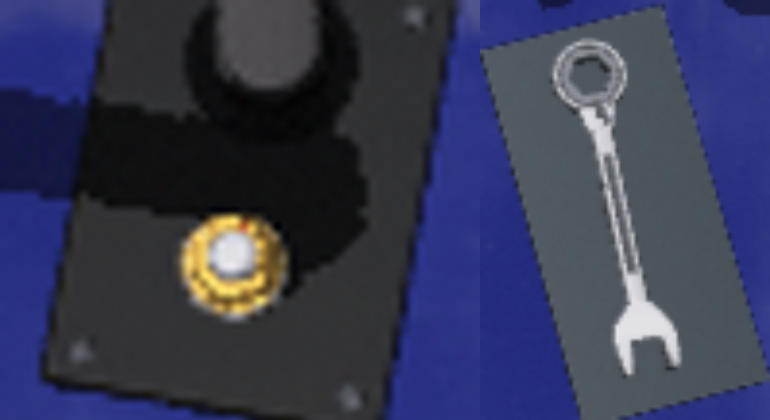

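The crop shows the nut's flange centred near top pixel (279.2,198.2), with a red dot near (280.6,193), and the spanner's ring with its jaw toward the robot. I'll move between them to get a closer wrist view.

arm_command(deltas=[[[2.1,3.5,-0.6,0,0,-1.2],[2.1,3.5,-0.6,0,0,-1.2],[2.1,3.5,-0.6,0,0,-1.2],[2.1,3.5,-0.6,0,0,-1.2],[2.1,3.5,-0.6,0,0,-1.2],[2.1,3.5,-0.6,0,0,-1.2],[2.1,3.5,-0.6,0,0,-1.2],[2.1,3.5,-0.6,0,0,-1.2],[2.1,3.5,-0.6,0,0,-1.2],[2.1,3.5,-0.6,0,0,-1.2],[2.1,3.5,-0.6,0,0,-1.2],[2.1,3.5,-0.6,0,0,-1.2]]], gripper=0.0)

```text
t: 1.15
tool_pos: [0.4993, -0.1249, 0.1192]
orientation: [3.13, 0.269, 0.0]
force: [-0.4, 0.1, -0.4]
opening: 0.0466
gripper_force: 0.0
```

arm_command(deltas=[[[0,0,-1,0,0,0],[0,0,-1,0,0,0],[0,0,0,0,0,0],[0,0,0,0,0,0]]])

```text
t: 1.48
tool_pos: [0.4973, -0.1277, 0.0984]
orientation: [-3.129, -0.269, 0.004]
force: [-0.4, 0.1, -0.4]
opening: 0.0466
gripper_force: 0.0
```

Run:
```python
from h import *
s=monitor.read_state(); print(s['t'],s['tool_pos'],s['orientation'],s['opening'],s['force'])
c=cam('wrist'); im=eyes.read_camera('wrist'); cv2.imwrite('pics/w1.png',im); np.savez('w1.npz',K=c[0],R=c[1],t=c[2])
print(-c[1].T@c[2], proj(c,[[.598,-.031,.029],[.617,-.24,.016]]))
ct=cam('top'); print('ring',ray(ct,[353,189],.016),ray(ct,[353,189],.010))
```

```text
1.4833 [ 0.49732945 -0.12771023  0.09843245] [-3.12938072 -0.26905257  0.00382916] 0.046567624222188714 [-0.38973154  0.05703983 -0.41590078]
[ 0.56722133 -0.11589146  0.29107709] [[169.84218051  50.06833307]
 [456.99812738  77.75643838]]
ring [[ 0.61730786 -0.24248555  0.016     ]] [[ 0.61831153 -0.2431763   0.01      ]]
```

View pics/w1.png

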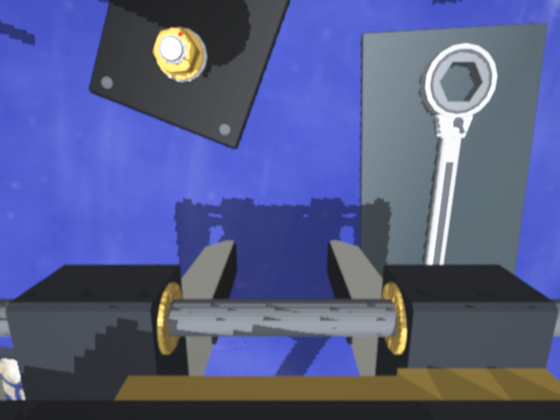

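The wrist view shows the nut at about (180,52), with the dot at (181,33), and the spanner's ring at about (461,81) with its hexagonal hole clearly visible. The fingers are at the bottom.

Run:
```python
from h import *
im=cv2.imread('pics/w1.png'); d=np.load('w1.npz'); c=(d['K'],d['R'],d['t']); hsv=cv2.cvtColor(im,cv2.COLOR_BGR2HSV)
# ring
m=((hsv[...,2]>110)&(hsv[...,1]<70)).astype(np.uint8); m[:, :410]=0; m[140:]=0
cs,h=cv2.findContours(m,cv2.RETR_CCOMP,cv2.CHAIN_APPROX_NONE)
for q,hh in zip(cs,h[0]):
    if len(q)>40:
        print('hole' if hh[3]>=0 else 'outer',len(q),cv2.fitEllipse(q))
        if hh[3]>=0:
            W=ray(c,q[:,0],.016)[:,:2]; ctr=W.mean(0); print('ctr',ctr, ray(c,[cv2.fitEllipse(q)[0]],.016))
            r=np.hypot(*(W-ctr).T); a=np.arctan2(*(W-ctr).T[::-1]); f=(r*np.exp(6j*a)).sum(); print('r',r.min(),r.max(),'corner ang',np.degrees(np.angle(f))/6, 'rel amp',abs(f)/r.sum())
            poly=cv2.approxPolyDP(q,3,True)[:,0]; print(poly.tolist())
# outer ring ellipse from points above the neck
q=max(cs,key=len)[:,0]; q=q[q[:,1]<108]; e=cv2.fitEllipse(q); W=ray(c,q,.010); print('outer ring',e, ray(c,[e[0]],.010),ray(c,[e[0]],.016))
(x,y),r=cv2.minEnclosingCircle(W[:,:2].astype(np.float32)); print(x,y,r)
# handle axis
ys,xs=np.nonzero(((hsv[...,2]>110)&(hsv[...,1]<70))[145:255,410:480]); 
L=[]
for yy in range(145,255):
    k=xs[ys==yy-145]+410; L.append(((k.min()+k.max())/2,yy))
W=ray(c,L,.0145); v=W[-1]-W[0]; v=cv2.fitLine(W[:,:2].astype(np.float32),2,0,.01,.01).ravel(); print('handle',v,np.degrees(np.arctan2(v[1],v[0])))
# nut
red=(((hsv[...,0]<8)|(hsv[...,0]>172))&(hsv[...,1]>120)&(hsv[...,2]>80)).astype(np.uint8); red[100:]=0;red[:,:140]=0;red[:,220:]=0
ys,xs=np.nonzero(red); print('red',len(xs),xs.mean(),ys.mean(),ray(c,[xs.mean(),ys.mean()],.029))
a=cv2.resize(im[15:95,140:220],None,fx=7,fy=7,interpolation=cv2.INTER_CUBIC)
cv2.imwrite('pics/nut1.png',a)
```

```text
outer 480 ((475.05328369140625, 81.6819839477539), (128.98863220214844, 154.8966827392578), 75.28752136230469)
hole 122 ((459.2554016113281, 81.89085388183594), (36.00129318237305, 43.01219940185547), 48.23027420043945)
ctr [ 0.6190125  -0.24797041] [[ 0.61447799 -0.24253234  0.016     ]]
r 0.0006282303109934785 0.0173924991237957 corner ang 8.134912817303338 rel amp 0.17544424586019955
[[453, 62], [474, 62], [482, 82], [468, 101], [463, 98], [473, 84], [469, 71], [459, 66], [451, 68]]
outer ring ((475.937255859375, 67.39604187011719), (95.99806213378906, 153.62106323242188), 83.93594360351562) [[ 0.6276556  -0.25464675  0.01      ]] [[ 0.62636554 -0.25168481  0.016     ]]
0.6256561279296875 -0.2538532316684723 0.05799125134944916
handle [ 0.9581923   0.28612497  0.52434224 -0.25870225] 16.626104
red 7 180.0 33.714285714285715 [[ 0.60963852 -0.03698349  0.029     ]]
```

View pics/nut1.png

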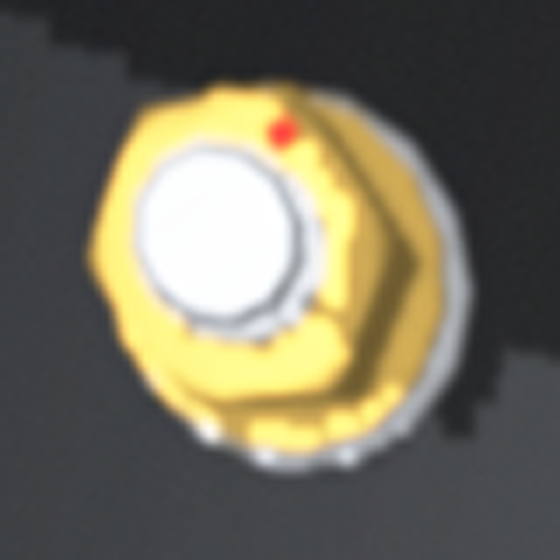

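The crop shows the hexagon's top with the red dot at crop (283,132), right by its upper-right corner, and the stud's top centred at (217,236).

Run:
```python
from h import *
im=cv2.imread('pics/w1.png'); d=np.load('w1.npz'); c=(d['K'],d['R'],d['t']); hsv=cv2.cvtColor(im,cv2.COLOR_BGR2HSV)
o=np.array([140,15])
s=(np.array([217,236])+.5)/7+o-.5; r=(np.array([283,132])+.5)/7+o-.5
S=ray(c,s,.0365)[0]; D=ray(c,r,.029)[0]; v=(D-S)[:2]; print('stud',S,'dot',D,np.hypot(*v),np.degrees(np.arctan2(v[1],v[0])))
# top-face corners clicked
for p in [(290,88),(145,103),(90,258)]: 
    P=ray(c,(np.array(p)+.5)/7+o-.5,.029)[0]; v=(P-S)[:2]; print('corner',np.hypot(*v),np.degrees(np.arctan2(v[1],v[0])))
ct=cam('top'); top=cv2.imread('pics/top0.png'); ht=cv2.cvtColor(top,cv2.COLOR_BGR2HSV); 
m=(ht[...,2]>150)&(ht[...,1]<60); m[:192]=0; m[202:]=0; m[:,272:286]|=False; m[:,:272]=0;m[:,286:]=0
ys,xs=np.nonzero(m); print('top stud',len(xs),xs.mean(),ys.mean(),ray(ct,[xs.mean(),ys.mean()],.0365))
for thr in (110,130,160,190):
    m=((hsv[...,2]<thr)&(hsv[...,1]<130)).astype(np.uint8); n,l,st,ce=cv2.connectedComponentsWithStats(m,connectivity=4); k=l[82,461]; print(thr,hsv[82,461],hsv[110,400],st[k],ce[k])
cv2.imwrite('pics/ring1.png',cv2.resize(im[35:125,415:505],None,fx=6,fy=6,interpolation=cv2.INTER_CUBIC))
```

```text
stud [ 0.59831997 -0.03381644  0.0365    ] dot [ 0.60981867 -0.03696591  0.029     ] 0.011922211288198894 -15.317527387756973
corner 0.015938354103764738 -12.476015687735753
corner 0.01578797168098909 41.70513491545795
corner 0.015110344403497334 102.52305737599117
top stud 25 278.56 196.08 [[ 0.60025799 -0.03149666  0.0365    ]]
110 [103  45 131] [103  42 144] [     0      0    560    400 164236] [291.71204852 185.68710879]
130 [103  45 131] [103  42 144] [     0      0    560    400 142980] [268.57316408 185.49882501]
160 [103  45 131] [103  42 144] [ 440   62   43   40 1276] [461.10109718  81.07445141]
190 [103  45 131] [103  42 144] [ 439   61   45   42 1403] [461.06200998  81.0769779 ]
```

View pics/ring1.png

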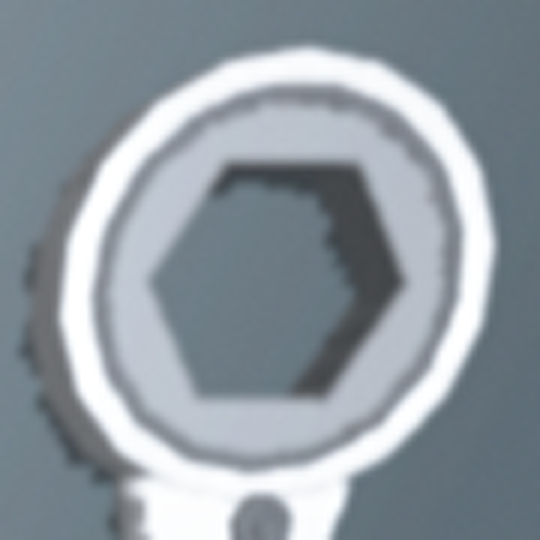

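The ring crop shows the hexagonal hole's corners at crop (222,160), (360,160), (403,280), (325,398), (195,398) and (148,280).

Run:
```python
from h import *
im=cv2.imread('pics/w1.png'); d=np.load('w1.npz'); c=(d['K'],d['R'],d['t']); hsv=cv2.cvtColor(im,cv2.COLOR_BGR2HSV)
C=np.array([(222,160),(360,160),(403,280),(325,398),(195,398),(148,280)],float)
P=ray(c,(C+.5)/6+[414.5,34.5],.016)[:,:2]; k=P.mean(0); v=P-k; print('ring',k,np.hypot(*v.T),(np.degrees(np.arctan2(v[:,1],v[:,0]))%60))
L=[]
for y in range(150,255):
    x=np.nonzero((hsv[y,420:475,2]>185)&(hsv[y,420:475,1]<60))[0]+420
    if len(x): L.append(((x.min()+x.max())/2,y))
W=ray(c,L,.0145)[:,:2]; f=cv2.fitLine(W.astype(np.float32),2,0,.01,.01).ravel(); print('handle',len(L),f,np.degrees(np.arctan2(f[1],f[0])), 'offset of ring',np.cross(f[:2],k-f[2:]))
v=W.mean(0)-k; print('ring->handle', np.degrees(np.arctan2(v[1],v[0]))%360)
u=-f[:2]*np.sign(f[0]); s=monitor.read_state(); print('dir',u,'grip80',k+.08*u,s['tool_pos'])
# mat edges by wrist
```

```text
ring [ 0.61502249 -0.24331171] [0.01632233 0.01641513 0.015916   0.01622172 0.01632464 0.01589477] [40.78911649 38.30166489 39.99518009 39.85144745 39.17039192 39.63809292]
handle 105 [ 0.98750734  0.15757288  0.52212054 -0.25793576] 9.066045 offset of ring -0.00019746677957585904
ring->handle 188.9457454399731
dir [-0.98750734 -0.15757288] grip80 [ 0.53602191 -0.25591754] [ 0.49790383 -0.12817753  0.09929091]<stdin>:9: DeprecationWarning: Arrays of 2-dimensional vectors are deprecated. Use arrays of 3-dimensional vectors instead. (deprecated in NumPy 2.0)
```

arm_command(deltas=[[[0.64,-2.13,0,0,0,-0.4],[0.64,-2.13,0,0,0,-0.4],[0.64,-2.13,0,0,0,0],[0.64,-2.13,-1,0,0,0],[0.63,-2.13,-1,0,0,0],[0.63,-2.13,-1,0,0,0],[0,0,-1.5,0,0,0],[0,0,-1.5,0,0,0],[0,0,-1,0,0,0],[0,0,0,0,0,0],[0,0,0,0,0,0]]])

```text
t: 2.45
tool_pos: [0.5362, -0.2552, 0.0295]
orientation: [-3.131, -0.247, 0.001]
force: [-0.4, -0.0, 0.7]
opening: 0.0465
gripper_force: 0.0
```

Run:
```python
from h import *
s=monitor.read_state(); print(s['t'],s['tool_pos'],s['orientation'],s['opening'],s['force'])
R=cv2.Rodrigues(s['orientation'])[0]; print(R[:,2], np.degrees(np.arctan2(R[1,0],R[0,0])))
```

```text
2.45 [ 0.53622684 -0.25519714  0.02949703] [-3.13135509e+00 -2.46908067e-01  1.17317903e-03] 0.0464621779243865 [-0.39360865 -0.00743769  0.68211207]
[-7.85402299e-04  4.57724646e-04 -9.99999587e-01] 9.016926046505231
```

arm_command(deltas=[[[0,-0.07,-0.8,0,0,0],[0,0,-0.7,0,0,0],[0,0,-0.5,0,0,0],[0,0,-0.35,0,0,0],[0,0,0,0,0,0],[0,0,0,0,0,0]]])

```text
t: 2.95
tool_pos: [0.5368, -0.2551, 0.0057]
orientation: [-3.131, -0.249, 0.001]
force: [-0.3, 0.1, 0.3]
opening: 0.0464
gripper_force: 0.0
```

arm_command(deltas=[[[0,0,0,0,0,0],[0,0,0,0,0,0],[0,0,0,0,0,0],[0,0,0,0,0,0],[0,0,0,0,0,0],[0,0,0,0,0,0],[0,0,0,0,0,0],[0,0,0,0,0,0]]], gripper=-1, squeeze=60)

```text
t: 3.62
tool_pos: [0.537, -0.2554, 0.0061]
orientation: [3.132, 0.249, 0.0]
force: [-0.0, -0.2, 0.1]
opening: 0.0012
gripper_force: 0.0
```

The opening went to 1 mm, so the fingers missed the handle. I'll look before moving again.

Run:
```python
from h import *
s=monitor.read_state(); print(s['t'],s['tool_pos'],s['opening'],s['gripper_force'])
c=cam('wrist'); im=eyes.read_camera('wrist'); t=eyes.read_camera('top');np.savez('w2.npz',K=c[0],R=c[1],t=c[2]); cv2.imwrite('pics/w2r.png',im)
a=cv2.resize(t[165:295,310:410],(323,420)); cv2.imwrite('pics/w2.png',np.hstack([cv2.resize(im,None,fx=.85,fy=.85),np.zeros((357,1,3),np.uint8),cv2.resize(a,(275,357))]))
print(proj(c,s['tool_pos']))
```

```text
3.6167 [ 0.5369524  -0.25543171  0.00605032] 0.0012431013842025905 0.0
[[281.5120203  240.55744076]]
```

View pics/w2.png

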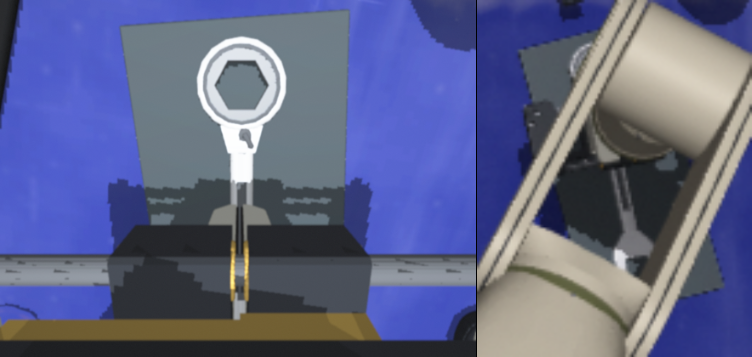

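Run:
```python
from h import *
im=cv2.imread('pics/w2r.png'); d=np.load('w2.npz'); c=(d['K'],d['R'],d['t']); hsv=cv2.cvtColor(im,cv2.COLOR_BGR2HSV)
m=((hsv[...,2]<165)&(hsv[...,1]<130)).astype(np.uint8); n,l,st,ce=cv2.connectedComponentsWithStats(m,connectivity=4); k=l[100,284]; print(st[k],ce[k],ray(c,ce[k],.016))
m=((hsv[...,2]>165)&(hsv[...,1]<60)).astype(np.uint8); n,l,st,ce=cv2.connectedComponentsWithStats(m,connectivity=4); k=l[170,284]; print('ring comp',st[k])
for y in range(180,275,6):
    x=np.nonzero(l[y,255:315]==k)[0]; print(y, [(hsv[y,xx,2]) for xx in range(264,304,3)])
cv2.imwrite('pics/w2c.png',cv2.resize(im[180:370,230:340],None,fx=3,fy=3,interpolation=cv2.INTER_CUBIC))
print(proj(c,[[.5369,-.2554,z] for z in (.0055,.0145,.03)]))
```

```text
[ 253   71   63   58 2778] [283.86393089  99.3837293 ] [[ 0.61525167 -0.24412781  0.016     ]]
ring comp [ 231   43  106  197 7919]
180 [np.uint8(132), np.uint8(146), np.uint8(207), np.uint8(250), np.uint8(254), np.uint8(253), np.uint8(247), np.uint8(245), np.uint8(240), np.uint8(254), np.uint8(252), np.uint8(231), np.uint8(160), np.uint8(132)]
186 [np.uint8(132), np.uint8(133), np.uint8(149), np.uint8(246), np.uint8(253), np.uint8(253), np.uint8(253), np.uint8(253), np.uint8(254), np.uint8(253), np.uint8(250), np.uint8(196), np.uint8(132), np.uint8(133)]
192 [np.uint8(133), np.uint8(131), np.uint8(137), np.uint8(246), np.uint8(253), np.uint8(253), np.uint8(253), np.uint8(253), np.uint8(254), np.uint8(253), np.uint8(250), np.uint8(189), np.uint8(132), np.uint8(133)]
198 [np.uint8(132), np.uint8(132), np.uint8(151), np.uint8(245), np.uint8(253), np.uint8(253), np.uint8(253), np.uint8(253), np.uint8(254), np.uint8(253), np.uint8(250), np.uint8(186), np.uint8(132), np.uint8(133)]
204 [np.uint8(133), np.uint8(131), np.uint8(137), np.uint8(245), np.uint8(253), np.uint8(253), np.uint8(253)
[... 1793 characters left out ...]
.uint8(133), np.uint8(134), np.uint8(132), np.uint8(132), np.uint8(122), np.uint8(34), np.uint8(77), np.uint8(52), np.uint8(133), np.uint8(133), np.uint8(134), np.uint8(133), np.uint8(133), np.uint8(133)]
264 [np.uint8(96), np.uint8(96), np.uint8(96), np.uint8(116), np.uint8(121), np.uint8(33), np.uint8(76), np.uint8(43), np.uint8(133), np.uint8(104), np.uint8(96), np.uint8(97), np.uint8(97), np.uint8(96)]
270 [np.uint8(44), np.uint8(43), np.uint8(40), np.uint8(94), np.uint8(118), np.uint8(32), np.uint8(75), np.uint8(37), np.uint8(132), np.uint8(59), np.uint8(43), np.uint8(42), np.uint8(42), np.uint8(43)]
[[281.44546363 240.31118842]
 [281.43585332 245.78043531]
 [281.41713528 256.43291016]]
```

View pics/w2c.png

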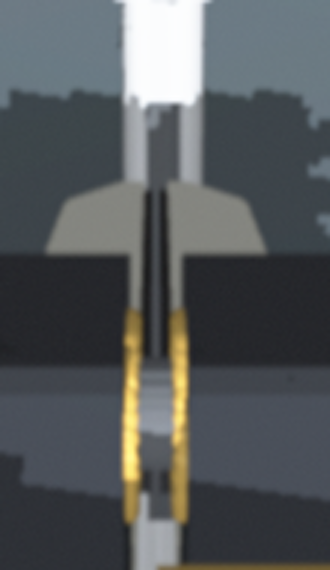

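The crop shows the closed fingertips lying over the handle and the ring unmoved, so the tips look too high. I'll open and feel downward gently.

arm_command(deltas=[[[0,0,0,0,0,0],[0,0,0,0,0,0],[0,0,0,0,0,0],[0,0,0,0,0,0],[0,0,0,0,0,0],[0,0,0,0,0,0]]], gripper=-0.3)

```text
t: 4.22
tool_pos: [0.537, -0.2554, 0.0061]
orientation: [3.132, 0.249, 0.0]
force: [-0.2, -0.9, -0.0]
opening: 0.0318
gripper_force: 0.0
```

arm_command(deltas=[[[0,0,-0.1,0,0,0],[0,0,-0.1,0,0,0],[0,0,0,0,0,0]]])

```text
t: 4.47
tool_pos: [0.5367, -0.2553, 0.0037]
orientation: [-3.131, -0.249, 0.001]
force: [-0.5, -0.0, 0.2]
opening: 0.0326
gripper_force: 0.0
```

arm_command(deltas=[[[0,0,-0.1,0,0,0],[0,0,-0.1,0,0,0],[0,0,0,0,0,0]]])

```text
t: 4.72
tool_pos: [0.5368, -0.2553, 0.0017]
orientation: [-3.131, -0.249, 0.001]
force: [0.3, 0.3, -0.3]
opening: 0.0327
gripper_force: 0.0
```

arm_command(deltas=[[[0,0,-0.1,0,0,0],[0,0,-0.1,0,0,0],[0,0,0,0,0,0]]])

```text
t: 4.97
tool_pos: [0.5368, -0.2553, -0.0002]
orientation: [-3.132, -0.249, 0.0]
force: [0.3, -0.8, -0.1]
opening: 0.0323
gripper_force: 0.0
```

arm_command(deltas=[[[0,0,-0.1,0,0,0],[0,0,-0.1,0,0,0],[0,0,0,0,0,0]]])

```text
t: 5.22
tool_pos: [0.5368, -0.2553, -0.0022]
orientation: [-3.132, -0.249, 0.0]
force: [0.9, 0.5, 0.0]
opening: 0.0326
gripper_force: 0.0
```

arm_command(deltas=[[[0,0,-0.1,0,0,0],[0,0,-0.1,0,0,0],[0,0,0,0,0,0]]])

```text
t: 5.47
tool_pos: [0.5368, -0.2553, -0.0042]
orientation: [-3.132, -0.249, 0.0]
force: [-0.5, -0.6, -0.4]
opening: 0.0327
gripper_force: 0.0
```

arm_command(deltas=[[[0,0,-0.1,0,0,0],[0,0,0,0,0,0]]])

```text
t: 5.63
tool_pos: [0.5369, -0.2554, -0.0051]
orientation: [-3.132, -0.249, 0.0]
force: [-0.6, 0.3, -0.3]
opening: 0.0329
gripper_force: 0.0
```

arm_command(deltas=[[[0,0,-0.1,0,0,0],[0,0,-0.1,0,0,0],[0,0,0,0,0,0]]])

```text
t: 5.88
tool_pos: [0.5368, -0.2553, -0.0073]
orientation: [-3.132, -0.249, 0.001]
force: [0.0, -0.1, -0.3]
opening: 0.0325
gripper_force: 0.0
```

arm_command(deltas=[[[0,0,-0.1,0,0,0],[0,0,-0.1,0,0,0],[0,0,0,0,0,0]]])

```text
t: 6.13
tool_pos: [0.5368, -0.2553, -0.0093]
orientation: [-3.132, -0.249, 0.0]
force: [-0.2, 0.2, -0.6]
opening: 0.0322
gripper_force: 0.0
```

arm_command(deltas=[[[0,0,-0.1,0,0,0],[0,0,-0.1,0,0,0],[0,0,0,0,0,0]]])

```text
t: 6.38
tool_pos: [0.5368, -0.2553, -0.0112]
orientation: [-3.132, -0.249, 0.0]
force: [-1.1, -0.4, 1.3]
opening: 0.0326
gripper_force: 0.0
```

arm_command(deltas=[[[0,0,-0.1,0,0,0],[0,0,0,0,0,0]]])

```text
t: 6.55
tool_pos: [0.5369, -0.2554, -0.0121]
orientation: [-3.132, -0.249, 0.0]
force: [0.4, -0.0, 0.0]
opening: 0.0326
gripper_force: 0.0
```

arm_command(deltas=[[[0,0,-0.1,0,0,0],[0,0,0,0,0,0]]])

```text
t: 6.72
tool_pos: [0.5369, -0.2554, -0.0132]
orientation: [-3.132, -0.249, 0.0]
force: [0.3, -0.7, -0.4]
opening: 0.0325
gripper_force: 0.0
```

arm_command(deltas=[[[0,0,-0.1,0,0,0],[0,0,0,0,0,0]]])

```text
t: 6.88
tool_pos: [0.5369, -0.2554, -0.0141]
orientation: [-3.132, -0.249, 0.0]
force: [0.8, 0.9, 0.4]
opening: 0.0324
gripper_force: 0.0
```

arm_command(deltas=[[[0,0,-0.1,0,0,0],[0,0,0,0,0,0]]])

```text
t: 7.05
tool_pos: [0.5368, -0.2554, -0.0152]
orientation: [-3.132, -0.249, 0.0]
force: [0.0, -0.5, 1.1]
opening: 0.0329
gripper_force: 0.0
```

arm_command(deltas=[[[0,0,0,0,0,0],[0,0,0,0,0,0],[0,0,0,0,0,0],[0,0,0,0,0,0],[0,0,0,0,0,0],[0,0,0,0,0,0]]], gripper=-1, squeeze=10)

```text
t: 7.55
tool_pos: [0.5371, -0.2556, -0.0149]
orientation: [3.132, 0.249, 0.0]
force: [1.2, -1.5, 0.1]
opening: 0.0142
gripper_force: 10.0
```

Run:
```python
from h import *
s=monitor.read_state(); print(s)
im=eyes.read_camera('wrist'); t=eyes.read_camera('scene'); cv2.imwrite('pics/w3r.png',im); cv2.imwrite('pics/s3r.png',t)
a=cv2.resize(im[150:370,200:370],(325,420)); b=cv2.resize(t[180:240,270:380],(470,256))
o=np.zeros((420,800,3),np.uint8); o[:,:325]=a; o[:256,328:798]=b; cv2.imwrite('pics/w3.png',o)
```

```text
{'t': 7.55, 'q': array([-5.30309002e-01,  3.06379838e-01,  1.68112148e+00, -5.46435622e-05,
        1.15379840e+00,  8.82098935e-01]), 'dq': array([ 0.00119189, -0.00047686, -0.00074451,  0.00066566, -0.00077384,
       -0.00022583]), 'joint_torque': array([ 5.00588100e-01, -5.87089992e+01, -4.27318704e+01,  3.13993692e-01,
        2.22018510e-01, -2.08896890e-03]), 'tool_pos': array([ 0.53705396, -0.2555635 , -0.01486252]), 'orientation': array([3.13153543e+00, 2.48554052e-01, 3.32334115e-04]), 'force': array([ 1.16526713, -1.48112321,  0.11849246]), 'wrist_torque': array([-0.19718168,  0.02323965,  0.04573349]), 'gripper_force': 9.999200999736786, 'opening': 0.014167814680886529}
```

It caught the bar: the opening is 14.2 mm with 10 N on the pads. The true fingertips are about 20 mm or more short of the reported TCP. I'll reopen a little and feel further down for a deeper grip.

arm_command(deltas=[[[0,0,0,0,0,0],[0,0,0,0,0,0],[0,0,0,0,0,0],[0,0,-0.1,0,0,0],[0,0,-0.1,0,0,0],[0,0,0,0,0,0]]], gripper=-0.45)

```text
t: 8.15
tool_pos: [0.5367, -0.2552, -0.0173]
orientation: [-3.131, -0.249, 0.001]
force: [-0.5, -0.1, -0.4]
opening: 0.0256
gripper_force: 0.0
```

arm_command(deltas=[[[0,0,-0.1,0,0,0],[0,0,0,0,0,0]]])

```text
t: 8.32
tool_pos: [0.5368, -0.2553, -0.0182]
orientation: [-3.132, -0.249, 0.0]
force: [-0.6, -0.3, -0.1]
opening: 0.0256
gripper_force: 0.0
```

arm_command(deltas=[[[0,0,-0.1,0,0,0],[0,0,0,0,0,0]]])

```text
t: 8.48
tool_pos: [0.5369, -0.2554, -0.0191]
orientation: [-3.132, -0.249, 0.0]
force: [-0.1, -0.6, -0.6]
opening: 0.0256
gripper_force: 0.0
```

arm_command(deltas=[[[0,0,-0.1,0,0,0],[0,0,0,0,0,0]]])

```text
t: 8.65
tool_pos: [0.5369, -0.2554, -0.0202]
orientation: [-3.132, -0.249, 0.0]
force: [0.2, 0.1, -0.2]
opening: 0.0253
gripper_force: 0.0
```

arm_command(deltas=[[[0,0,-0.1,0,0,0],[0,0,0,0,0,0]]])

```text
t: 8.82
tool_pos: [0.5368, -0.2553, -0.0212]
orientation: [-3.132, -0.249, 0.0]
force: [0.0, -0.8, -0.8]
opening: 0.0257
gripper_force: 0.0
```

arm_command(deltas=[[[0,0,-0.1,0,0,0],[0,0,0,0,0,0]]])

```text
t: 8.98
tool_pos: [0.5369, -0.2553, -0.0222]
orientation: [-3.132, -0.249, 0.0]
force: [-0.4, -0.5, 0.4]
opening: 0.0259
gripper_force: 0.0
```

arm_command(deltas=[[[0,0,-0.1,0,0,0],[0,0,0,0,0,0]]])

```text
t: 9.15
tool_pos: [0.5371, -0.2555, -0.0228]
orientation: [3.132, 0.249, 0.0]
force: [-0.4, -0.0, 2.2]
opening: 0.0255
gripper_force: 1.1
```

arm_command(deltas=[[[0,0,0,0,0,0],[0,0,0,0,0,0],[0,0,0,0,0,0],[0,0,0,0,0,0],[0,0,0,0,0,0],[0,0,0,0,0,0]]], gripper=-1, squeeze=60)

```text
t: 9.65
tool_pos: [0.5371, -0.2554, -0.0228]
orientation: [3.132, 0.249, 0.001]
force: [0.2, 1.1, 2.8]
opening: 0.0143
gripper_force: 61.5
```

The mat is felt at reported z −0.0228, and the bar is held with 61 N. Now lift.

arm_command(deltas=[[[0,0,0.3,0,0,0],[0,0,0.5,0,0,0],[0,0,0.8,0,0,0],[0,0,0.8,0,0,0],[0,0,0.8,0,0,0],[0,0,0.8,0,0,0],[0,0,0.6,0,0,0],[0,0,0.4,0,0,0],[0,0,0,0,0,0]]])

```text
t: 10.4
tool_pos: [0.5379, -0.2559, 0.0287]
orientation: [3.13, 0.249, 0.003]
force: [-0.1, -0.3, -5.0]
opening: 0.0141
gripper_force: 60.0
```

arm_command(deltas=[[[-0.13,1.7,0,0,0,0.4],[-0.13,1.7,0,0,0,0.4],[-0.13,1.7,0,0,0,0.4],[-0.13,1.7,0,0,0,0.4],[-0.13,1.7,0,0,0,0.4],[-0.13,1.7,0,0,0,0.4],[-0.13,1.7,0,0,0,0.4],[-0.13,1.7,0,0,0,0.4],[-0.13,1.7,0,0,0,0.4],[-0.13,1.7,0,0,0,0.4],[-0.13,1.7,0,0,0,0.4],[-0.13,1.7,0,0,0,0]]])

```text
t: 11.4
tool_pos: [0.5202, -0.0492, 0.0264]
orientation: [-3.119, -0.371, 0.002]
force: [0.0, -0.6, -5.2]
opening: 0.0141
gripper_force: 60.0
```

arm_command(deltas=[[[0,0,0,0,0,0],[0,0,0,0,0,0],[0,0,0,0,0,0]]])

```text
t: 11.65
tool_pos: [0.5209, -0.0509, 0.0267]
orientation: [-3.12, -0.371, 0.001]
force: [0.4, -1.0, -6.0]
opening: 0.0144
gripper_force: 60.0
```

Run:
```python
from h import *
s=monitor.read_state(); print(s['t'],s['tool_pos'],s['opening'],s['gripper_force'],s['force'],s['wrist_torque'])
R=cv2.Rodrigues(s['orientation'])[0]; print(R[:,2], np.degrees(np.arctan2(R[1,0],R[0,0])))
c=cam('wrist'); im=eyes.read_camera('wrist'); t=eyes.read_camera('top'); np.savez('w4.npz',K=c[0],R=c[1],t=c[2]); cv2.imwrite('pics/w4r.png',im);cv2.imwrite('pics/t4.png',t)
p=proj(c,[[.598,-.033,.06]])[0].astype(int); print(p)
x0,y0=max(p[0]-65,0),max(p[1]-65,0); print(x0,y0)
cv2.imwrite('pics/w4.png',cv2.resize(im[y0:y0+150,x0:x0+130],None,fx=4,fy=4,interpolation=cv2.INTER_CUBIC))
```

```text
11.65 [ 0.52086107 -0.05087144  0.02671311] 0.014382796022984775 59.99736249446869 [ 0.43926727 -0.95482779 -5.95592964] [-0.0255957   0.04530137 -0.01638522]
[-5.68323302e-04 -5.55563378e-05 -9.99999837e-01] 13.550804184354496
[282  96]
217 31
```

View pics/w4.png

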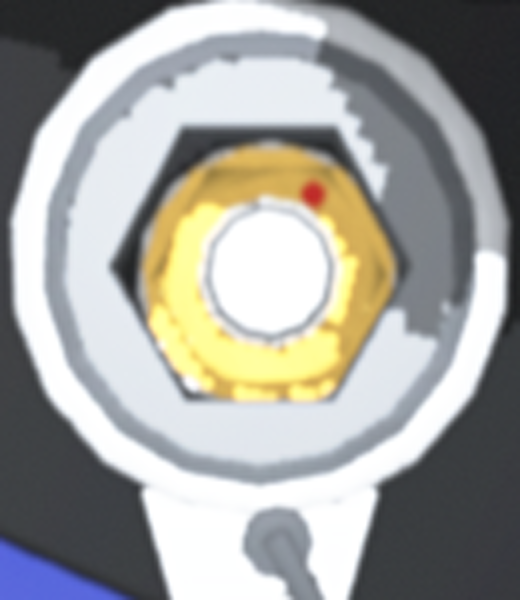

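The view through the ring shows the nut inside the hole: the stud's top at crop (270,270), the dot at (313,194), and hole corners at (180,127), (337,127), (410,265), (335,400), (188,400) and (112,265).

Run:
```python
from h import *
d=np.load('w4.npz'); c=(d['K'],d['R'],d['t'])
f=lambda p:(np.array(p,float)+.5)/4+[216.5,30.5]
for zt in (.0655,.063):
    P=ray(c,f([(180,127),(337,127),(410,265),(335,400),(188,400),(112,265)]),zt)[:,:2]; k=P.mean(0); v=P-k; a=np.degrees(np.arctan2(v[:,1],v[:,0]))
    print('hole',k,np.hypot(*v.T).round(4),(a%60).round(1),(a%60).mean())
S=ray(c,f([270,270]),.0365)[0]; D=ray(c,f([313,194]),.029)[0]; w=(D-S)[:2]; print('stud',S,'dot',np.hypot(*w),np.degrees(np.arctan2(w[1],w[0]))%60,'shift',S[:2]-k)
```

```text
hole [ 0.59736561 -0.03261606] [0.0161 0.0159 0.0159 0.0161 0.0159 0.0157] [44.7 43.6 44.  43.9 44.  43.1] 43.876463310946555
hole [ 0.59749408 -0.03258563] [0.0163 0.0161 0.0161 0.0163 0.0162 0.016 ] [44.7 43.6 44.  43.9 44.  43.1] 43.8764633109466
stud [ 0.59869087 -0.03355393  0.0365    ] dot 0.011271694118043345 43.7345990865837 shift [ 0.00119679 -0.0009683 ]
```

arm_command(deltas=[[[0.12,-0.1,-0.3,0,0,0],[0,0,-0.5,0,0,0],[0,0,-0.5,0,0,0],[0,0,-0.5,0,0,0],[0,0,-0.3,0,0,0],[0,0,0,0,0,0],[0,0,0,0,0,0],[0,0,0,0,0,0]]])

```text
t: 12.42
tool_pos: [0.5227, -0.0524, 0.0061]
orientation: [3.12, 0.369, 0.0]
force: [0.7, -0.2, -6.2]
opening: 0.0141
gripper_force: 60.0
```

```bash
cat > hole.py <<'E'
from h import *
s=monitor.read_state(); zt=s['tool_pos'][2]+.0268+.012-.002
c=cam('wrist'); im=eyes.read_camera('wrist'); cv2.imwrite('pics/w5r.png',im); hsv=cv2.cvtColor(im,cv2.COLOR_BGR2HSV)
p=proj(c,[[.5985,-.0335,zt]])[0].astype(int); print(s['tool_pos'],s['force'],p,zt)
m=((hsv[...,1]>90)|(hsv[...,2]<75)).astype(np.uint8); y,x=p
g=((hsv[...,1]>90)&(hsv[...,0]<40)).astype(np.uint8); n,l,st,ce=cv2.connectedComponentsWithStats(g); k=1+np.argmax(st[1:,4]*(np.hypot(*(ce[1:]-p).T)<25)); print('gold',st[k],ce[k])
n,l,st,_=cv2.connectedComponentsWithStats(m,connectivity=4); gy,gx=np.nonzero(g*(abs(np.indices(g.shape)[0]-p[1])<30)*(abs(np.indices(g.shape)[1]-p[0])<30)); kk=np.bincount(l[gy,gx])[1:].argmax()+1; print('hole comp',st[kk])
q=max(cv2.findContours((l==kk).astype(np.uint8),0,1)[0],key=cv2.contourArea); h=cv2.convexHull(q); hp=cv2.approxPolyDP(h,3,True)[:,0]; print(hp.tolist())
M=cv2.moments(h); hc=np.array([M['m10'],M['m01']])/M['m00']
w=((hsv[...,2]>225)&(hsv[...,1]<40)).astype(np.uint8); w[:p[1]-18]=0;w[p[1]+18:]=0;w[:,:p[0]-18]=0;w[:,p[0]+18:]=0
n,l,st,ce=cv2.connectedComponentsWithStats(w); j=1+np.argmax(st[1:,4]); print('stud',st[j],ce[j])
S=ray(c,ce[j],.0365)[0]; H=ray(c,hc,zt)[0]; print('S',S,'H',H,'shift mm',(S-H)[:2]*1000, 'r',np.hypot(*(ray(c,hp,zt)-H)[:,:2].T).round(4))
E
python3 hole.py
```

```text
[ 0.52269086 -0.05244672  0.00614084] [ 0.69881717 -0.2015156  -6.17945197] [279  98] 0.0429408425138889
gold [ 246   65   69   66 1835] [282.69427793  98.80490463]
hole comp [ 246   65   69   66 1835]
[[301, 71], [314, 96], [314, 104], [297, 130], [264, 129], [246, 98], [259, 73], [273, 65]]
stud [ 261   80   36   36 1005] [278.97810945  97.7800995 ]
S [ 0.59906706 -0.0330455   0.0365    ] H [ 0.5988075  -0.0341017   0.04294084] shift mm [0.25955307 1.0561957 ] r [0.0138 0.0141 0.0144 0.0151 0.015  0.0151 0.0138 0.0138]
```

Run:
```python
from h import *
s=monitor.read_state(); print(s['tool_pos'])
im=cv2.imread('pics/w5r.png'); cv2.imwrite('pics/w5.png',cv2.resize(im[55:145,230:330],None,fx=6,fy=6,interpolation=cv2.INTER_CUBIC))
```

```text
[ 0.52282071 -0.0524461   0.00629566]
```

View pics/w5.png

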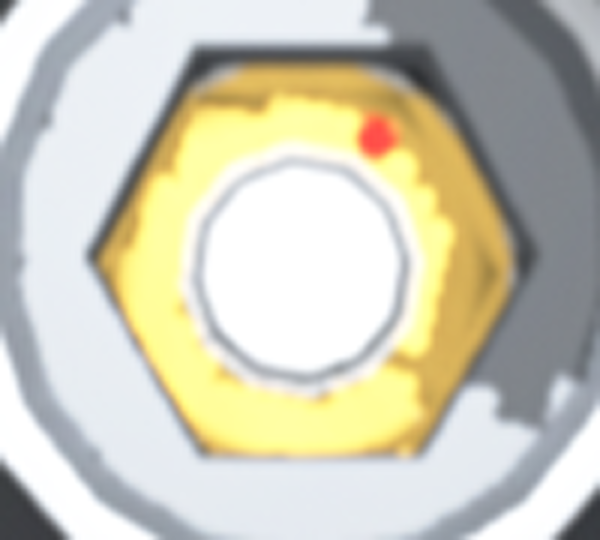

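The final close view shows hole corners at crop (195,45), (430,45), (535,255), (425,457), (205,457) and (90,257), the stud at (302,268), and the dot at (377,136).

Run:
```python
from h import *
c=cam('wrist'); f=lambda p:(np.array(p,float)+.5)/6+[229.5,54.5]
for zt in (.045,.043):
    P=ray(c,f([(195,45),(430,45),(535,255),(425,457),(205,457),(90,257)]),zt)[:,:2]; k=P.mean(0); v=P-k; a=np.degrees(np.arctan2(v[:,1],v[:,0]))
    S=ray(c,f([302,268]),.0365)[0]; D=ray(c,f([377,136]),.029)[0]; w=(D-S)[:2]
    print('hole',k,np.hypot(*v.T).round(4),(a%60).mean(),'stud',S,np.hypot(*w),np.degrees(np.arctan2(w[1],w[0]))%60,'shift mm',(S[:2]-k)*1e3)
```

```text
hole [ 0.59929786 -0.03433222] [0.0161 0.0161 0.0157 0.0161 0.016  0.0158] 43.75048746602912 stud [ 0.59870683 -0.03360809  0.0365    ] 0.01161068803575943 43.760436247301115 shift mm [-0.59103258  0.72413595]
hole [ 0.59940248 -0.03430859] [0.0163 0.0163 0.0159 0.0163 0.0162 0.016 ] 43.75048746602919 stud [ 0.59870683 -0.03360809  0.0365    ] 0.01161068803575943 43.760436247301115 shift mm [-0.69564957  0.70050762]
```

arm_command(deltas=[[[-0.06,0.07,0,0,0,0],[0,0,-0.2,0,0,0],[0,0,-0.2,0,0,0],[0,0,-0.1,0,0,0],[0,0,-0.1,0,0,0],[0,0,0,0,0,0],[0,0,0,0,0,0]]])

```text
t: 13.05
tool_pos: [0.5219, -0.0517, -0.0001]
orientation: [-3.12, -0.369, 0.0]
force: [1.2, 0.5, -4.9]
opening: 0.0146
gripper_force: 60.0
```

arm_command(deltas=[[[0,0,-0.1,0,0,0],[0,0,-0.1,0,0,0],[0,0,0,0,0,0]]])

```text
t: 13.3
tool_pos: [0.5218, -0.0517, -0.0022]
orientation: [-3.12, -0.369, 0.0]
force: [0.2, 0.4, -7.0]
opening: 0.0145
gripper_force: 60.0
```

arm_command(deltas=[[[0,0,-0.2,0,0,0],[0,0,-0.2,0,0,0],[0,0,-0.2,0,0,0],[0,0,0,0,0,0],[0,0,0,0,0,0]]])

```text
t: 13.72
tool_pos: [0.5217, -0.0516, -0.0083]
orientation: [-3.12, -0.369, 0.001]
force: [0.3, -0.5, -5.5]
opening: 0.0143
gripper_force: 60.0
```

arm_command(deltas=[[[0,0,-0.1,0,0,0],[0,0,-0.1,0,0,0],[0,0,0,0,0,0]]])

```text
t: 13.97
tool_pos: [0.5218, -0.0517, -0.0102]
orientation: [-3.12, -0.369, 0.0]
force: [-0.2, 0.2, -5.7]
opening: 0.0142
gripper_force: 60.0
```

arm_command(deltas=[[[0,0,-0.1,0,0,0],[0,0,0,0,0,0]]])

```text
t: 14.13
tool_pos: [0.5221, -0.0518, -0.0109]
orientation: [3.12, 0.369, 0.0]
force: [0.4, 0.5, -4.9]
opening: 0.0143
gripper_force: 60.0
```

arm_command(deltas=[[[0,0,-0.1,0,0,0],[0,0,0,0,0,0]]])

```text
t: 14.3
tool_pos: [0.5223, -0.0518, -0.0117]
orientation: [3.12, 0.369, 0.001]
force: [-0.2, -0.7, -3.0]
opening: 0.0142
gripper_force: 60.0
```

```bash
cat > st.py <<'E'
from h import *
import sys
C=np.array([.5987,-.0336]); 
def st():
    s=monitor.read_state(); R=cv2.Rodrigues(s['orientation'])[0]; T=s['tool_pos']; v=T[:2]-C; F=s['force']; w=s['wrist_torque']
    yaw=np.degrees(np.arctan2(R[1,0],R[0,0]))
    print('t %.2f T %s F %s W %s'%(s['t'],T.round(4),F.round(1),w.round(3)),'phi %.1f r %.4f yaw %.2f'%(np.degrees(np.arctan2(v[1],v[0]))%360,np.hypot(*v),yaw),'rxF %.3f +Mz %.3f'%(v[0]*F[1]-v[1]*F[0],v[0]*F[1]-v[1]*F[0]+w[2]),'q6 %.2f grip %.1f'%(s['q'][5],s['gripper_force']))
    return s,T,yaw
def arc(T,yaw,dphi,step,off=13.28,r=.0788):
    # from present commanded pose, rows along circle; phi defined from tool yaw
    n=int(round(abs(dphi)/step)); out=[]; phi0=0; p=np.array(T[:2])
    for k in range(1,n+1):
        a=np.radians(np.sign(dphi)*step*k); Rm=np.array([[np.cos(a),-np.sin(a)],[np.sin(a),np.cos(a)]])
        tgt=C+Rm@(np.array(T[:2])-C); d=((tgt-p)*100).round(2); p=p+d/100; out.append([float(d[0]),float(d[1]),0,0,0,float(np.sign(dphi)*step)])
    for i in range(0,n,12): print(out[i:i+12])
if __name__=='__main__':
    s,T,y=st()
    if len(sys.argv)>1: arc(T,y,float(sys.argv[1]),float(sys.argv[2]))
E
python3 st.py -60 4; python3 -c "
from h import *
print(monitor.read_state()['wrist_torque'])"
```

```text
t 14.30 T [ 0.5223 -0.0518 -0.0117] F [-0.2 -0.7 -3. ] W [ 0.    -0.127  0.058] phi 193.4 r 0.0785 yaw 13.48 rxF 0.052 +Mz 0.110 q6 1.14 grip 60.0
[[-0.11, 0.54, 0, 0, 0, -4.0], [-0.07, 0.54, 0, 0, 0, -4.0], [-0.03, 0.55, 0, 0, 0, -4.0], [0.0, 0.55, 0, 0, 0, -4.0], [0.05, 0.54, 0, 0, 0, -4.0], [0.08, 0.54, 0, 0, 0, -4.0], [0.12, 0.54, 0, 0, 0, -4.0], [0.16, 0.52, 0, 0, 0, -4.0], [0.19, 0.52, 0, 0, 0, -4.0], [0.23, 0.49, 0, 0, 0, -4.0], [0.26, 0.48, 0, 0, 0, -4.0], [0.3, 0.47, 0, 0, 0, -4.0]]
[[0.32, 0.44, 0, 0, 0, -4.0], [0.36, 0.41, 0, 0, 0, -4.0], [0.38, 0.39, 0, 0, 0, -4.0]]
[ 0.00043147 -0.12685059  0.05795587]
```

arm_command(deltas=[[[-0.11,0.54,0,0,0,-4],[-0.07,0.54,0,0,0,-4],[-0.03,0.55,0,0,0,-4],[0,0.55,0,0,0,-4],[0.05,0.54,0,0,0,-4],[0.08,0.54,0,0,0,-4],[0.12,0.54,0,0,0,-4],[0.16,0.52,0,0,0,-4]]])

```text
t: 14.97
tool_pos: [0.524, -0.0084, -0.0117]
orientation: [3.1, -0.511, 0.0]
force: [-0.6, -0.3, -2.7]
opening: 0.0143
gripper_force: 60.0
```

```bash
python3 st.py
```

```text
t 14.97 T [ 0.524  -0.0084 -0.0117] F [-0.6 -0.3 -2.7] W [-0.087  0.149 -0.056] phi 161.3 r 0.0789 yaw -18.72 rxF 0.035 +Mz -0.020 q6 1.78 grip 60.0
```

arm_command(deltas=[[[0.19,0.52,0,0,0,-4],[0.23,0.49,0,0,0,-4],[0.26,0.48,0,0,0,-4],[0.3,0.47,0,0,0,-4]]])

```text
t: 15.3
tool_pos: [0.5338, 0.0111, -0.0118]
orientation: [2.998, -0.937, 0.0]
force: [-2.5, -3.1, -3.0]
opening: 0.0144
gripper_force: 60.0
```

```bash
python3 st.py
```

```text
t 15.30 T [ 0.5338  0.0111 -0.0118] F [-2.5 -3.1 -3. ] W [-0.579  0.266  0.004] phi 145.4 r 0.0788 yaw -34.72 rxF 0.315 +Mz 0.320 q6 2.10 grip 60.0
```

arm_command(deltas=[[[0.32,0.44,0,0,0,-4],[0.36,0.41,0,0,0,-4],[0.38,0.39,0,0,0,-4]]])

```text
t: 15.55
tool_pos: [0.5436, 0.0226, -0.0121]
orientation: [2.882, -1.244, -0.001]
force: [-4.2, -5.6, -1.6]
opening: 0.0145
gripper_force: 60.0
```

Run:
```python
from st import *
s,T,y=st()
c=cam('wrist'); im=eyes.read_camera('wrist'); cv2.imwrite('pics/w6r.png',im); hsv=cv2.cvtColor(im,cv2.COLOR_BGR2HSV)
red=(((hsv[...,0]<8)|(hsv[...,0]>172))&(hsv[...,1]>140)&(hsv[...,2]>80)); p=proj(c,[[*C,.029]])[0]; yy,xx=np.nonzero(red); k=np.hypot(xx-p[0],yy-p[1])<35
D=ray(c,[xx[k].mean(),yy[k].mean()],.029)[0]; v=D[:2]-C; print(k.sum(),np.hypot(*v),np.degrees(np.arctan2(v[1],v[0])))
arc(T,y,100,5)
```

```text
t 15.55 T [ 0.5436  0.0226 -0.0121] F [-4.2 -5.6 -1.6] W [-0.977  0.616  0.159] phi 134.4 r 0.0787 yaw -46.70 rxF 0.546 +Mz 0.705 q6 2.34 grip 60.0
34 0.011410026130280946 -64.0918883499386
[[-0.47, -0.5, 0, 0, 0, 5.0], [-0.42, -0.54, 0, 0, 0, 5.0], [-0.38, -0.58, 0, 0, 0, 5.0], [-0.32, -0.6, 0, 0, 0, 5.0], [-0.27, -0.63, 0, 0, 0, 5.0], [-0.21, -0.66, 0, 0, 0, 5.0], [-0.16, -0.66, 0, 0, 0, 5.0], [-0.1, -0.68, 0, 0, 0, 5.0], [-0.04, -0.69, 0, 0, 0, 5.0], [0.03, -0.69, 0, 0, 0, 5.0], [0.08, -0.68, 0, 0, 0, 5.0], [0.14, -0.67, 0, 0, 0, 5.0]]
[[0.2, -0.66, 0, 0, 0, 5.0], [0.26, -0.63, 0, 0, 0, 5.0], [0.31, -0.62, 0, 0, 0, 5.0], [0.36, -0.58, 0, 0, 0, 5.0], [0.41, -0.55, 0, 0, 0, 5.0], [0.46, -0.51, 0, 0, 0, 5.0], [0.5, -0.47, 0, 0, 0, 5.0], [0.54, -0.42, 0, 0, 0, 5.0]]
```

The dot has moved from −16° to −64°, so the nut has turned about 0.83 rad. The torque has just jumped to about 0.6–0.7 N m. Return swing next.

arm_command(deltas=[[[-0.47,-0.5,0,0,0,5],[-0.42,-0.54,0,0,0,5],[-0.38,-0.58,0,0,0,5],[-0.32,-0.6,0,0,0,5],[-0.27,-0.63,0,0,0,5],[-0.21,-0.66,0,0,0,5],[-0.16,-0.66,0,0,0,5],[-0.1,-0.68,0,0,0,5],[-0.04,-0.69,0,0,0,5],[0.03,-0.69,0,0,0,5],[0.08,-0.68,0,0,0,5],[0.14,-0.67,0,0,0,5]]])

```text
t: 16.6
tool_pos: [0.5228, -0.0525, -0.0119]
orientation: [-3.118, -0.378, 0.001]
force: [-2.8, 0.7, -2.2]
opening: 0.0141
gripper_force: 60.0
```

```bash
cat > dot.py <<'E'
from st import *
def dot():
    c=cam('wrist'); im=eyes.read_camera('wrist'); cv2.imwrite('pics/dot.png',im); hsv=cv2.cvtColor(im,cv2.COLOR_BGR2HSV)
    red=(((hsv[...,0]<8)|(hsv[...,0]>172))&(hsv[...,1]>140)&(hsv[...,2]>80)); p=proj(c,[[*C,.029]])[0]; yy,xx=np.nonzero(red); k=np.hypot(xx-p[0],yy-p[1])<35
    D=ray(c,[xx[k].mean(),yy[k].mean()],.029)[0]; v=D[:2]-C; print('dot',k.sum(),np.hypot(*v).round(4),np.degrees(np.arctan2(v[1],v[0])).round(1))
if __name__=='__main__':
    s,T,y=st(); dot()
    if len(sys.argv)>1: arc(T,y,float(sys.argv[1]),float(sys.argv[2]))
E
python3 dot.py 10 5
```

```text
t 16.60 T [ 0.5228 -0.0525 -0.0119] F [-2.8  0.7 -2.2] W [0.22  0.264 0.072] phi 194.0 r 0.0782 yaw 13.81 rxF -0.105 +Mz -0.033 q6 1.13 grip 60.0
dot 29 0.0114 -42.1
[[0.19, -0.65, 0, 0, 0, 5.0], [0.25, -0.64, 0, 0, 0, 5.0]]
```

```bash
python3 - <<'E'
from h import *
for f in ('w5r','w6r','dot'):
    im=cv2.imread(f'pics/{f}.png'); hsv=cv2.cvtColor(im,cv2.COLOR_BGR2HSV)
    red=(((hsv[...,0]<8)|(hsv[...,0]>172))&(hsv[...,1]>140)&(hsv[...,2]>80)).astype(np.uint8); n,l,st,ce=cv2.connectedComponentsWithStats(red)
    print(f,[(st[i].tolist(),ce[i].round(1).tolist()) for i in range(1,n) if st[i][4]>5])
    w=((hsv[...,2]>240)&(hsv[...,1]<25)).astype(np.uint8); w=cv2.erode(w,np.ones((3,3))); n,l,st,ce=cv2.connectedComponentsWithStats(w)
    print('  white',[(st[i].tolist(),ce[i].round(1).tolist()) for i in range(1,n) if st[i][4]>300 and 250<ce[i][0]<320 and ce[i][1]<140])
E
python3 dot.py
```

```text
w5r [([290, 75, 6, 6, 24], [292.2, 77.4])]
  white [([236, 48, 54, 87, 1058], [254.4, 82.8]), ([265, 84, 30, 31, 709], [279.6, 99.2])]
w6r [([285, 65, 7, 7, 34], [288.0, 67.9])]
  white [([232, 67, 96, 79, 1752], [276.6, 115.6]), ([263, 77, 35, 37, 966], [280.0, 95.1])]
dot [([301, 79, 6, 6, 29], [303.6, 81.7])]
  white [([234, 50, 57, 93, 1195], [252.7, 93.2]), ([264, 80, 34, 36, 921], [280.3, 97.3])]
t 16.65 T [ 0.5231 -0.0536 -0.0118] F [-4.2  0.3 -2.1] W [0.161 0.651 0.198] phi 194.8 r 0.0782 yaw 14.16 rxF -0.105 +Mz 0.094 q6 1.12 grip 60.1
dot 31 0.0114 -41.3
```

arm_command(deltas=[[[0.2,-0.65,0,0,0,5],[0.25,-0.63,0,0,0,5]]])

```text
t: 16.87
tool_pos: [0.5271, -0.0649, -0.012]
orientation: [-3.075, -0.641, 0.001]
force: [-1.8, -1.1, -0.3]
opening: 0.0143
gripper_force: 60.0
```

```bash
python3 dot.py -70 4
```

```text
t 16.87 T [ 0.5271 -0.0649 -0.012 ] F [-1.8 -1.1 -0.3] W [-0.     0.458  0.051] phi 203.6 r 0.0781 yaw 23.56 rxF 0.026 +Mz 0.077 q6 0.94 grip 60.0
dot 30 0.0113 -41.8
[[-0.2, 0.51, 0, 0, 0, -4.0], [-0.17, 0.52, 0, 0, 0, -4.0], [-0.12, 0.53, 0, 0, 0, -4.0], [-0.09, 0.53, 0, 0, 0, -4.0], [-0.06, 0.55, 0, 0, 0, -4.0], [-0.01, 0.54, 0, 0, 0, -4.0], [0.02, 0.55, 0, 0, 0, -4.0], [0.06, 0.54, 0, 0, 0, -4.0], [0.1, 0.53, 0, 0, 0, -4.0], [0.14, 0.53, 0, 0, 0, -4.0], [0.17, 0.52, 0, 0, 0, -4.0], [0.21, 0.5, 0, 0, 0, -4.0]]
[[0.24, 0.49, 0, 0, 0, -4.0], [0.27, 0.47, 0, 0, 0, -4.0], [0.31, 0.45, 0, 0, 0, -4.0], [0.34, 0.43, 0, 0, 0, -4.0], [0.37, 0.4, 0, 0, 0, -4.0], [0.39, 0.38, 0, 0, 0, -4.0]]
```

arm_command(deltas=[[[-0.25,0.49,0,0,0,-4],[-0.17,0.52,0,0,0,-4],[-0.12,0.53,0,0,0,-4],[-0.09,0.53,0,0,0,-4],[-0.06,0.55,0,0,0,-4],[-0.01,0.54,0,0,0,-4],[0.02,0.55,0,0,0,-4],[0.06,0.54,0,0,0,-4]]])

```text
t: 17.58
tool_pos: [0.5212, -0.0217, -0.0119]
orientation: [-3.132, 0.245, 0.0]
force: [-2.0, 0.5, -2.0]
opening: 0.0138
gripper_force: 60.0
```

```bash
python3 dot.py
```

```text
t 17.58 T [ 0.5212 -0.0217 -0.0119] F [-2.   0.5 -2. ] W [0.139 0.141 0.026] phi 171.2 r 0.0784 yaw -8.96 rxF -0.015 +Mz 0.011 q6 1.59 grip 60.0
dot 31 0.0114 -56.5
```

arm_command(deltas=[[[0.1,0.53,0,0,0,-4],[0.14,0.53,0,0,0,-4],[0.17,0.52,0,0,0,-4],[0.21,0.5,0,0,0,-4]]])

```text
t: 17.97
tool_pos: [0.5268, -0.0012, -0.0122]
orientation: [3.068, -0.675, -0.002]
force: [-4.5, -2.1, -0.8]
opening: 0.0146
gripper_force: 60.0
```

```bash
python3 dot.py
```

```text
t 17.97 T [ 0.5268 -0.0012 -0.0122] F [-4.5 -2.1 -0.8] W [-0.368  0.71   0.084] phi 155.7 r 0.0789 yaw -24.80 rxF 0.296 +Mz 0.380 q6 1.90 grip 60.0
dot 33 0.0115 -64.1
```

arm_command(deltas=[[[0.24,0.49,0,0,0,-4],[0.27,0.47,0,0,0,-4],[0.31,0.45,0,0,0,-4]]])

```text
t: 18.27
tool_pos: [0.5344, 0.012, -0.0124]
orientation: [2.981, -0.988, -0.004]
force: [-7.0, -3.0, 0.5]
opening: 0.014
gripper_force: 60.1
```

```bash
python3 dot.py
```

```text
t 18.27 T [ 0.5344  0.012  -0.0124] F [-7.  -3.   0.5] W [-0.643  1.017  0.25 ] phi 144.6 r 0.0788 yaw -36.67 rxF 0.515 +Mz 0.765 q6 2.14 grip 60.1
dot 32 0.0114 -71.6
```

arm_command(deltas=[[[0.34,0.43,0,0,0,-4],[0.37,0.4,0,0,0,-4],[0.39,0.38,0,0,0,-4]]])

```text
t: 18.57
tool_pos: [0.5452, 0.0241, -0.0126]
orientation: [2.861, -1.293, -0.004]
force: [-7.7, -2.9, -0.5]
opening: 0.0143
gripper_force: 60.1
```

```bash
python3 dot.py 70 5
```

```text
t 18.57 T [ 0.5452  0.0241 -0.0126] F [-7.7 -2.9 -0.5] W [-0.648  1.165  0.23 ] phi 132.8 r 0.0787 yaw -48.65 rxF 0.600 +Mz 0.830 q6 2.37 grip 60.1
dot 32 0.0115 -82.5
[[-0.48, -0.49, 0, 0, 0, 5.0], [-0.44, -0.53, 0, 0, 0, 5.0], [-0.39, -0.56, 0, 0, 0, 5.0], [-0.34, -0.6, 0, 0, 0, 5.0], [-0.29, -0.62, 0, 0, 0, 5.0], [-0.23, -0.65, 0, 0, 0, 5.0], [-0.17, -0.66, 0, 0, 0, 5.0], [-0.12, -0.68, 0, 0, 0, 5.0], [-0.05, -0.68, 0, 0, 0, 5.0], [0.0, -0.69, 0, 0, 0, 5.0], [0.07, -0.68, 0, 0, 0, 5.0], [0.12, -0.68, 0, 0, 0, 5.0]]
[[0.18, -0.66, 0, 0, 0, 5.0], [0.24, -0.64, 0, 0, 0, 5.0]]
```

arm_command(deltas=[[[0,0,0,0,0,0],[0,0,0,0,0,0],[0,0,0,0,0,0],[0,0,0,0,0,0]]])

```text
t: 18.95
tool_pos: [0.5453, 0.0241, -0.0125]
orientation: [2.863, -1.288, -0.004]
force: [-7.0, -1.7, -0.5]
opening: 0.0145
gripper_force: 60.1
```

```bash
python3 dot.py; python3 dot.py
```

```text
t 18.95 T [ 0.5453  0.0241 -0.0125] F [-7.  -1.7 -0.5] W [-0.26   1.056  0.165] phi 132.8 r 0.0786 yaw -48.45 rxF 0.492 +Mz 0.657 q6 2.37 grip 60.1
dot 33 0.0115 -83.3
t 19.00 T [ 0.5453  0.0241 -0.0125] F [-6.8 -1.6  0.2] W [-0.322  1.138  0.205] phi 132.8 r 0.0786 yaw -48.45 rxF 0.474 +Mz 0.680 q6 2.37 grip 60.1
dot 33 0.0115 -83.3
```

arm_command(deltas=[[[0.41,0.36,0,0,0,-4],[0.43,0.33,0,0,0,-4],[0,0,0,0,0,0],[0,0,0,0,0,0]]])

```text
t: 19.38
tool_pos: [0.5539, 0.0309, -0.0125]
orientation: [2.766, -1.485, -0.003]
force: [-6.3, -2.4, -0.1]
opening: 0.0143
gripper_force: 60.1
```

```bash
python3 dot.py 75 5
```

```text
t 19.38 T [ 0.5539  0.0309 -0.0125] F [-6.3 -2.4 -0.1] W [-0.445  0.996  0.167] phi 124.8 r 0.0785 yaw -56.45 rxF 0.512 +Mz 0.679 q6 2.52 grip 60.1
dot 33 0.0116 -90.2
[[-0.55, -0.42, 0, 0, 0, 5.0], [-0.5, -0.46, 0, 0, 0, 5.0], [-0.47, -0.5, 0, 0, 0, 5.0], [-0.42, -0.54, 0, 0, 0, 5.0], [-0.37, -0.58, 0, 0, 0, 5.0], [-0.31, -0.6, 0, 0, 0, 5.0], [-0.27, -0.64, 0, 0, 0, 5.0], [-0.21, -0.65, 0, 0, 0, 5.0], [-0.15, -0.67, 0, 0, 0, 5.0], [-0.09, -0.68, 0, 0, 0, 5.0], [-0.03, -0.68, 0, 0, 0, 5.0], [0.02, -0.69, 0, 0, 0, 5.0]]
[[0.09, -0.67, 0, 0, 0, 5.0], [0.15, -0.67, 0, 0, 0, 5.0], [0.2, -0.66, 0, 0, 0, 5.0]]
```

arm_command(deltas=[[[-0.55,-0.42,0,0,0,5],[-0.5,-0.46,0,0,0,5],[-0.47,-0.5,0,0,0,5],[-0.42,-0.54,0,0,0,5],[-0.37,-0.58,0,0,0,5],[-0.31,-0.6,0,0,0,5]]])

```text
t: 19.93
tool_pos: [0.5284, 0.0004, -0.012]
orientation: [-3.059, 0.712, 0.001]
force: [-3.1, 2.2, -1.3]
opening: 0.0144
gripper_force: 60.0
```

```bash
python3 dot.py
```

```text
t 19.93 T [ 5.284e-01  4.000e-04 -1.200e-02] F [-3.1  2.2 -1.3] W [0.248 0.436 0.056] phi 154.1 r 0.0781 yaw -26.20 rxF -0.050 +Mz 0.006 q6 1.93 grip 60.0
dot 32 0.0115 -89.4
```

arm_command(deltas=[[[-0.27,-0.64,0,0,0,5],[-0.21,-0.65,0,0,0,5],[-0.15,-0.67,0,0,0,5],[-0.09,-0.68,0,0,0,5],[-0.03,-0.68,0,0,0,5],[0.02,-0.69,0,0,0,5]]])

```text
t: 20.48
tool_pos: [0.5206, -0.0396, -0.0124]
orientation: [-3.139, -0.1, 0.003]
force: [-4.8, 0.9, -1.1]
opening: 0.0139
gripper_force: 60.0
```

```bash
python3 dot.py -70 4
```

```text
t 20.48 T [ 0.5206 -0.0396 -0.0124] F [-4.8  0.9 -1.1] W [0.267 0.748 0.097] phi 184.4 r 0.0783 yaw 3.66 rxF -0.095 +Mz 0.002 q6 1.33 grip 60.0
dot 33 0.0115 -89.1
[[-0.02, 0.55, 0, 0, 0, -4.0], [0.01, 0.54, 0, 0, 0, -4.0], [0.06, 0.55, 0, 0, 0, -4.0], [0.09, 0.54, 0, 0, 0, -4.0], [0.13, 0.53, 0, 0, 0, -4.0], [0.16, 0.52, 0, 0, 0, -4.0], [0.2, 0.51, 0, 0, 0, -4.0], [0.24, 0.49, 0, 0, 0, -4.0], [0.27, 0.47, 0, 0, 0, -4.0], [0.3, 0.46, 0, 0, 0, -4.0], [0.33, 0.43, 0, 0, 0, -4.0], [0.37, 0.41, 0, 0, 0, -4.0]]
[[0.39, 0.38, 0, 0, 0, -4.0], [0.41, 0.36, 0, 0, 0, -4.0], [0.44, 0.32, 0, 0, 0, -4.0], [0.46, 0.3, 0, 0, 0, -4.0], [0.49, 0.26, 0, 0, 0, -4.0], [0.49, 0.22, 0, 0, 0, -4.0]]
```

The nut stayed put on the return: the dot is at −89°, a total turn of about 1.27 rad, at roughly 0.85 N m. Lift straight off.

arm_command(deltas=[[[-0.05,0,0.1,0,0,0],[0,0,0.2,0,0,0],[0,0,0.3,0,0,0],[0,0,0.4,0,0,0],[0,0,0.5,0,0,0],[0,0,0.5,0,0,0],[0,0,0,0,0,0]]])

```text
t: 21.12
tool_pos: [0.5231, -0.0402, 0.01]
orientation: [3.139, 0.095, 0.006]
force: [0.6, -0.5, -4.9]
opening: 0.0142
gripper_force: 60.0
```

```bash
python3 dot.py
```

```text
t 21.12 T [ 0.5231 -0.0402  0.01  ] F [ 0.6 -0.5 -4.9] W [-0.016  0.081  0.029] phi 185.0 r 0.0759 yaw 3.47 rxF 0.046 +Mz 0.075 q6 1.34 grip 60.0
dot 21 0.0115 -88.9
```

arm_command(deltas=[[[0,0,0.8,0,0,0],[0,0,0.8,0,0,0],[0,0,0.8,0,0,0],[0,0,0.8,0,0,0],[0,0,0.8,0,0,0],[0,0,0,0,0,0]]])

```text
t: 21.67
tool_pos: [0.523, -0.0401, 0.0507]
orientation: [3.139, 0.095, 0.006]
force: [0.9, 0.8, -5.3]
opening: 0.0146
gripper_force: 60.0
```

```bash
python3 dot.py
```

```text
t 21.67 T [ 0.523  -0.0401  0.0507] F [ 0.9  0.8 -5.3] W [ 0.004 -0.009 -0.018] phi 184.9 r 0.0760 yaw 3.48 rxF -0.056 +Mz -0.074 q6 1.34 grip 60.0
dot 11 0.0116 -88.4
```

arm_command(deltas=[[[0.12,-1.8,0,0,0,0.5],[0.12,-1.8,0,0,0,0.5],[0.12,-1.8,0,0,0,0.5],[0.12,-1.8,0,0,0,0.5],[0.12,-1.8,0,0,0,0.5],[0.12,-1.8,0,0,0,0.5],[0.12,-1.8,-0.4,0,0,0.5],[0.12,-1.8,-0.8,0,0,0.5],[0.12,-1.8,-0.8,0,0,0.5],[0.12,-1.8,-0.8,0,0,0.5],[0.1,-1.8,-0.8,0,0,0.6],[0.1,-1.7,-0.8,0,0,0]]])

```text
t: 22.72
tool_pos: [0.5348, -0.2557, 0.003]
orientation: [-3.131, -0.249, 0.001]
force: [0.8, -0.0, -4.1]
opening: 0.014
gripper_force: 60.0
```

arm_command(deltas=[[[0,0,-0.4,0,0,0],[0,0,-0.4,0,0,0],[0,0,0,0,0,0],[0,0,0,0,0,0]]])

```text
t: 23.05
tool_pos: [0.5349, -0.2538, -0.0045]
orientation: [-3.131, -0.25, 0.001]
force: [-0.4, -1.1, -5.7]
opening: 0.0142
gripper_force: 60.0
```

Run:
```python
from h import *
s=monitor.read_state(); R=cv2.Rodrigues(s['orientation'])[0]; print(s['t'],s['tool_pos'],s['force'],R[:,2],np.degrees(np.arctan2(R[1,0],R[0,0])))
```

```text
23.05 [ 0.53485528 -0.25376679 -0.00447095] [-0.42890727 -1.07812745 -5.70627218] [-1.02563147e-03  8.91815172e-04 -9.99999076e-01] 9.113477100294384
```

arm_command(deltas=[[[0.1,-0.1,-0.3,0,0,0],[0,0,-0.4,0,0,0],[0,0,-0.3,0,0,0],[0,0,-0.2,0,0,0],[0,0,-0.2,0,0,0],[0,0,-0.1,0,0,0],[0,0,-0.1,0,0,0],[0,0,0,0,0,0]]])

```text
t: 23.72
tool_pos: [0.5361, -0.2558, -0.0202]
orientation: [-3.132, -0.249, 0.0]
force: [-0.5, 0.3, -5.6]
opening: 0.014
gripper_force: 60.0
```

arm_command(deltas=[[[0,0,-0.1,0,0,0],[0,0,0,0,0,0]]])

```text
t: 23.88
tool_pos: [0.5363, -0.2559, -0.021]
orientation: [3.132, 0.249, 0.0]
force: [-0.4, -0.1, -5.1]
opening: 0.0146
gripper_force: 60.0
```

arm_command(deltas=[[[0,0,-0.1,0,0,0],[0,0,0,0,0,0]]])

```text
t: 24.05
tool_pos: [0.5363, -0.2558, -0.022]
orientation: [3.132, 0.249, 0.0]
force: [1.0, -0.1, -5.4]
opening: 0.0142
gripper_force: 60.0
```

arm_command(deltas=[[[0,0,-0.07,0,0,0],[0,0,0,0,0,0]]])

```text
t: 24.22
tool_pos: [0.5364, -0.2559, -0.0225]
orientation: [3.132, 0.249, 0.0]
force: [0.7, -0.4, -4.3]
opening: 0.0141
gripper_force: 60.0
```

arm_command(deltas=[[[0,0,-0.07,0,0,0],[0,0,0,0,0,0]]])

```text
t: 24.38
tool_pos: [0.5365, -0.256, -0.0228]
orientation: [3.131, 0.249, 0.0]
force: [-2.7, 2.1, 1.0]
opening: 0.0141
gripper_force: 60.8
```

The spanner is down on the mat, with the force now supported. Release to a modest opening and lift clear.

arm_command(deltas=[[[0,0,0,0,0,0],[0,0,0,0,0,0],[0,0,0,0,0,0],[0,0,0,0,0,0],[0,0,0.1,0,0,0],[0,0,0.2,0,0,0],[0,0,0.5,0,0,0],[0,0,0.8,0,0,0],[0,0,1.5,0,0,0],[0,0,2,0,0,0],[0,0,2,0,0,0],[0,0,2,0,0,0]]], gripper=-0.3)

```text
t: 25.38
tool_pos: [0.5363, -0.2558, 0.0693]
orientation: [3.132, 0.249, 0.0]
force: [0.2, -0.4, 0.0]
opening: 0.0325
gripper_force: 0.0
```

arm_command(deltas=[[[-0.5,-1,1,0,0,0],[-0.5,-1,1,0,0,0],[-0.5,-1,1,0,0,0],[0,0,0,0,0,0],[0,0,0,0,0,0],[0,0,0,0,0,0],[0,0,0,0,0,0]]])

```text
t: 25.97
tool_pos: [0.5205, -0.2852, 0.0962]
orientation: [-3.13, -0.248, 0.003]
force: [0.1, 0.0, -0.2]
opening: 0.0323
gripper_force: 0.0
```

Run:
```python
from h import *
s=monitor.read_state(); print(s['t'],s['tool_pos'],s['opening'],s['force'])
c=cam('wrist'); im=eyes.read_camera('wrist'); t=eyes.read_camera('top'); cv2.imwrite('pics/end.png',im)
hsv=cv2.cvtColor(im,cv2.COLOR_BGR2HSV); p=proj(c,[[.6145,-.2440,.016]])[0].astype(int); print(p)
for thr in (165,185):
    m=((hsv[...,2]<thr)&(hsv[...,1]<130)).astype(np.uint8); n,l,st,ce=cv2.connectedComponentsWithStats(m,connectivity=4); k=l[p[1],p[0]]; print(st[k],ray(c,ce[k],.016))
    P=ray(c,np.argwhere(l==k)[:,::-1],.016); print(np.ptp(P,axis=0))
# top view: unmoved things
t0=cv2.imread('pics/top0.png'); d=cv2.absdiff(t,t0).max(2); print('ear/tape diff',(d[230:285,420:460]>40).sum(),'charger',(d[262:285,178:206]>40).sum())
```

```text
25.9667 [ 0.52052572 -0.28519505  0.09621261] 0.032332587216737506 [ 0.09841224  0.02014105 -0.21935371]
[246  76]
[ 225   57   43   40 1270] [[ 0.6146327  -0.24325185  0.016     ]]
[2.90720544e-02 3.06770156e-02 1.11022302e-16]
[ 225   57   43   41 1325] [[ 0.61450712 -0.24339713  0.016     ]]
[2.98987352e-02 3.07586335e-02 1.11022302e-16]
ear/tape diff 77 charger 0
```

```bash
python3 -c "
from plant import ticket
print(ticket.close_job())"
```

```text
the job is handed in; nothing more can be done
None
```

I've handed the job in, with no verdict shown: the nut turned about 1.27 rad to roughly 0.85 N m (my estimate from wrist forces), and the spanner is lying flat on the mat within 1 mm of where it started. The real fingertips end about 27 mm short of the reported TCP, so the first grasp missed and I set the grip height by feeling for the mat.

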